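Lid the white alabaster pots

ROBOT

A 6-joint arm with a two-finger parallel gripper is mounted at the origin on the work surface. World frame = base frame: x ahead of the robot, y to its left, z up, the work surface at z = 0. Lengths are in m, angles in degrees, forces in N, time in s.
With the tool pointing down it reaches from about 0.4 to 0.825 m from the base axis. Payload 7 kg.
Tool frame: the origin (TCP) lies at the very end of the fingers, on their centre line; the grasp point (between the pads) lies 19 mm behind it; z points along the fingers, y is the line along which they close (so a half turn about z gives the same grasp; the last joint's range is limited). The gripper opens to 88 mm and grips with 3 to 60 N. Pads are 19 mm wide; open, the fingers measure 130 mm over their backs; the gripper's body (78 mm by 193 mm) begins 47 mm behind the grasp point.
Start: joints at [-53.623, 20.546, 0.682, 0, -70.136, -16.507], TCP at [0.229, -0.635, 0.227] pointing down, gripper open.
Joint ranges: [-176.03, 176.03], [-82.01, 121.73], [-58.28, 71.71], [-173.87, 95.51], [-174.79, -0.11], [-173.66, 173.66]. Speed limits (degrees/s): [136.94, 136.94, 172.46, 180, 180, 180].

INTERFACE

Orientations are given as [roll, pitch, yaw] about the fixed x, y, z axes, in that order (R = Rz(yaw) Ry(pitch) Rx(roll)).
In Python, from plant import get_obs, snapshot, camera_params, close_job, boxes_of, cut_out, landmark_of gives the robot as it stands.
- The arm moves only by the shell command python3 -m inch 'ROWS' [OPENING]. ROWS is text: rows parted by semicolons, each of 6 numbers parted by spaces: the shift along the tool's x, y, z in units of 30 cm (1.0 is 30 cm), then the turn, a rotation vector about the tool's x, y, z in units of pi rad (1.0 is pi rad). A call has 1 to 10 rows; each row is the pose to reach, as a shift and turn from the pose commanded when the call began, along the tool's axes at that moment, turning the shorter way round; what a row does not reach only later rows make up. A row lasts 1/12 s, in which the tool goes at most 41.7 mm and 7.16 degrees, less where a joint would pass 70% of its speed; a pose out of reach is approached as far as the arm can. A call with a number of a shift or a turn outside -1 to 1 is refused whole. A call with a gripper value outside its range is refused whole. OPENING is the closure, from -1 (fully open) to 1 (shut), set as the call begins (- or left out, the last holds). The fingers move at their own pace and stop on an object; the grip force is fixed at half the most. Time passes only in rows, so rows that repeat a pose let the fingers close. It gives the time, the measured TCP pose, the force, the opening and the grip force at its end, in the units of the state.
- get_obs(): the state, without advancing time (a new reading comes with each control period).
- snapshot(name): name is "scene" or "top" or "wrist"; returns the picture (400x640x3 uint8, red, green, blue); there is no depth.
- camera_params(name): a dict with "mtx" (3x3 intrinsics, pixels), "k1" (the pictures are not rectified: a ray, as slopes to the right and down, at radius r is drawn at 1 + k1 r^2 times it, then the intrinsics apply), "rvec" (rotation vector, rad) and "tvec" (3), from world to camera coordinates, as OpenCV has them. Camera axes: x right, y down, z forward; pixel columns grow to the right and rows downward; lengths in m; the calibration is good to about 2 mm. A picture is of the moment at which its call begins: read the wrist's pose just before it. camera_params takes no time and is no camera call; for the wrist camera it gives the pose at the moment of the call.
- close_job(): hands the job in; it is judged then, once.
Trained networks look in the newest picture that a camera, given by its name, has taken for a name from the list of things; names that differ only in an ending like _2 or _b are one class to them, and where a whole thing is asked for, a point or a joint stands for the part that bears it (a point fixed in the world has none). Each returns a list of dicts, best first, with "p" (0 to 1); they miss things now and then, are a little off and sometimes report something else, mostly with a low value. They report only what shows in the picture. A call takes as long as a camera call. They do not tell look-alikes from the thing itself.
- boxes_of(camera, thing): "rect" ([left, top, width, height] in pixels, round what is visible of it).
- cut_out(camera, thing): "pixels" (400x640 bool, what is visible of it) and "rect" ([left, top, width, height] in pixels, round what is visible of it).
- landmark_of(camera, thing): "uv" ([column, row] in pixels: a listed point, or the origin of a listed thing).
The state is a dict: "clock": time; "joint_pos": joint angles; "qvel": joint speeds; "tau": joint torques, N m; "tool_pos": TCP position; "orientation": TCP orientation; "force": force on the tool from outside, world axes, zero at the start; "moment": the same for the moment, N m; "opening": finger opening in m; "gripper_force": force on a finger pad.
Only numpy, scipy, OpenCV 4.12 (cv2) and the standard library are available. Lean on these libraries where they do the work, as an engineer would, in place of code of your own. Each camera call takes 0.05 s, during which the arm holds its last target. There are 200 camera calls.

TASK

Three white alabaster pots of different sizes stand open on the carver's bench, their white lids lying about among other things. Put each white lid on the white pot of its own size, plug down and fully home so that it sits flat on the rim, setting it down gently rather than dropping it. Leave the pots upright where they stand, and do not disturb the two amber lids, the green tin or the rasp.

Things in the scene. Friction and masses are not known exactly. Their poses are not given: they have to be found in the camera images.
- lid_small: white alabaster lid, small, loose, lying knob up: round flange 54 mm across, 7 mm thick, over a tapered plug 10 mm deep (26 mm across at its foot, 37 mm at the flange); upright round knob 22 mm across, 26 mm tall on top. Origin: centre of the plug's foot, on the bench at the start; flange at z 10 to 17 mm, knob at 17 to 43 mm. z up; yaw means nothing.
- lid_medium: white alabaster lid, medium, loose, lying knob up: round flange 70 mm across, 7 mm thick, over a tapered plug 10 mm deep (42 mm across at its foot, 53 mm at the flange); upright round knob 22 mm across, 26 mm tall on top. Origin: centre of the plug's foot, on the bench at the start; flange at z 10 to 17 mm, knob at 17 to 43 mm. z up; yaw means nothing.
- lid_large: white alabaster lid, large, loose, lying knob up: round flange 86 mm across, 7 mm thick, over a tapered plug 10 mm deep (58 mm across at its foot, 69 mm at the flange); upright round knob 22 mm across, 26 mm tall on top. Origin: centre of the plug's foot, on the bench at the start; flange at z 10 to 17 mm, knob at 17 to 43 mm. z up; yaw means nothing.
- pot_small: loose open white alabaster pot, small size, standing on the bench, about 0.3 kg: 58 mm across, 40 mm tall, mouth 42 mm across, wall 8 mm, inner floor 8 mm up. Origin: centre of its underside, z up, so the rim is 40 mm above the origin. When the small white lid is fully home its flange lies on this rim and its origin is 30 mm above the pot's origin.
- pot_medium: loose open white alabaster pot, medium size, standing on the bench, about 0.6 kg: 74 mm across, 55 mm tall, mouth 58 mm across, wall 8 mm, inner floor 8 mm up. Origin: centre of its underside, z up, so the rim is 55 mm above the origin. When the medium white lid is fully home its flange lies on this rim and its origin is 45 mm above the pot's origin.
- pot_large: loose open white alabaster pot, large size, standing on the bench, about 0.95 kg: 90 mm across, 70 mm tall, mouth 74 mm across, wall 8 mm, inner floor 8 mm up. Origin: centre of its underside, z up, so the rim is 70 mm above the origin. When the large white lid is fully home its flange lies on this rim and its origin is 60 mm above the pot's origin.
- amber_medium: not to be disturbed: honey-amber alabaster lid, medium, loose, lying knob up: round flange 70 mm across, 7 mm thick, over a tapered plug 10 mm deep (42 mm across at its foot, 53 mm at the flange); upright round knob 22 mm across, 26 mm tall on top. Origin: centre of the plug's foot, on the bench at the start; flange at z 10 to 17 mm, knob at 17 to 43 mm. z up; yaw means nothing.
- amber_large: not to be disturbed: honey-amber alabaster lid, large, loose, lying knob up: round flange 86 mm across, 7 mm thick, over a tapered plug 10 mm deep (58 mm across at its foot, 69 mm at the flange); upright round knob 22 mm across, 26 mm tall on top. Origin: centre of the plug's foot, on the bench at the start; flange at z 10 to 17 mm, knob at 17 to 43 mm. z up; yaw means nothing.
- wax_tin: green tin, 60 mm across and 45 mm tall, standing on the bench; not to be disturbed. Origin: centre of its underside, z up.
- rasp: stone rasp with a pale wooden handle, about 230 mm long, 23 mm high, lying roughly left to right beyond the work; not to be disturbed. Origin: on the bench where blade and handle meet; the blade points along +y, the handle along -y.
There are look-alikes about, which are no part of the job. Leave any pink or purple look-alike of the lid_large alone.

How it is judged (in metres and radians):
At the end, for the whole second after the job is handed in: Each white lid is on the white pot of its own size: centred within 6 mm, its flange within 3 mm of lying on the rim, lid level within 0.07 rad, pots upright within 0.05 rad, everything released and at rest (horizontal distance between lid_small and pot_small below 0.006 m and z of lid_small in the frame of pot_small between 0.027 and 0.033 m and angle between each of lid_small, lid_medium, lid_large's own z axis and vertical below 0.07 rad and angle between each of pot_small, pot_medium, pot_large's own z axis and vertical below 0.05 rad and linear speed of each of lid_small, pot_small, lid_medium, pot_medium, lid_large, pot_large below 0.02 m/s and horizontal distance between lid_medium and pot_medium below 0.006 m and z of lid_medium in the frame of pot_medium between 0.042 and 0.048 m and horizontal distance between lid_large and pot_large below 0.006 m and z of lid_large in the frame of pot_large between 0.057 and 0.063 m); the robot touches nothing.
It fails at once if a white pot is pushed more than 40 mm from where it stood, or tipped by more than 0.3 rad (distance of any of pot_small, pot_medium, pot_large from where it was at the start of the episode above 0.04 m or angle between any of pot_small, pot_medium, pot_large's own z axis and vertical above 0.3 rad).
It fails at once if an amber lid, the tin or the rasp is moved by more than 25 mm (distance of any of amber_medium, amber_large, wax_tin, rasp from where it was at the start of the episode above 0.025 m).
It fails at once if a white lid is dropped: it moves faster than 0.6 m/s (a free fall of some 18 mm) while the fingers do not touch it ((linear speed of lid_small above 0.6 m/s and contact force between the fingers and lid_small below 0.01 N) or (linear speed of lid_medium above 0.6 m/s and contact force between the fingers and lid_medium below 0.01 N) or (linear speed of lid_large above 0.6 m/s and contact force between the fingers and lid_large below 0.01 N)).
It also fails if it takes over 93 s, if anything falls off the work surface, if the arm or the gripper's body presses on something with over 40 N, if the wrist force passes 120 N, or if a joint passes its speed limit or range.

## Working session

There is one attempt and no reset: what is moved stays moved. The work goes in short steps, Python scripts to look and compute and a shell command to move; the robot and the scene stay as the last step left them, time stands still between calls to the robot, and variables do not carry over. Pictures are saved under pics/ and viewed, at most 14 in all, crops included, and the job is handed in when it is done.

```bash
ls; mkdir -p pics
cat > h.py <<'E'
import numpy as np, cv2
from plant import *
from scipy.spatial.transform import Rotation as R
def save(im,n): cv2.imwrite('pics/'+n,im[:,:,::-1])
def ray2z(p,uv,z):
    K=np.array(p['mtx']);k=p['k1'];d=(np.array(uv,float)-K[:2,2])/[K[0,0],K[1,1]]
    u=d.copy()
    for _ in range(20): u=d/(1+k*(u@u))
    Rm=cv2.Rodrigues(np.array(p['rvec'],float))[0];t=np.array(p['tvec'],float).ravel()
    c=-Rm.T@t;v=Rm.T@np.array([u[0],u[1],1]);return c+v*(z-c[2])/v[2]
def proj(p,X):
    K=np.array(p['mtx']);Rm=cv2.Rodrigues(np.array(p['rvec'],float))[0]
    c=Rm@np.array(X,float)+np.array(p['tvec'],float).ravel();u=c[:2]/c[2];u=u*(1+p['k1']*(u@u))
    return u*[K[0,0],K[1,1]]+K[:2,2]
E
python3 - <<'E'
from h import *
o=get_obs();print(o)
for c in('top','scene'):
    save(snapshot(c),c+'0.png')
    p=camera_params(c);print(c,p['mtx'],p['k1'],p['tvec'])
    for n in['lid_small','lid_medium','lid_large','pot_small','pot_medium','pot_large','amber_medium','amber_large','wax_tin','rasp']:
        print(n,[(np.round(d['uv']).tolist(),round(d['p'],2),np.round(ray2z(p,d['uv'],0)[:2],3).tolist()) for d in landmark_of(c,n)])
E
```

```text
pics
{'clock': 0.0, 'joint_pos': array([-5.36251283e+01,  2.05926469e+01,  6.32342822e-01, -1.99648854e-02,
       -7.01344252e+01, -1.65056356e+01]), 'qvel': array([-0.01575929,  0.02803738, -0.04771233,  0.11932429,  0.05977073,
        0.08375863]), 'tau': array([ 8.41993005e-04, -5.82717955e+01,  2.93066114e+01,  6.99734107e+00,
        6.89045613e-03, -2.41413736e-04]), 'tool_pos': array([ 0.22920635, -0.63436888,  0.22559862]), 'orientation': array([ 1.79903842e+02, -8.92151309e-03, -1.60137556e+02]), 'force': array([-0.27569172,  0.09777377,  0.50880059]), 'moment': array([-0.01941889,  0.00434089, -0.04038235]), 'gripper_force': 0.0, 'opening': 0.08761051424460894}
top [[361.19289295   0.         316.6591208 ]
 [  0.         361.19289295 199.48932244]
 [  0.           0.           1.        ]] -0.01360156662957647 [-0.07399406  0.56776701  0.9274445 ]
lid_small [([260.0, 174.0], 0.53, [0.633, 0.088])]
lid_medium [([288.0, 231.0], 0.66, [0.484, 0.009]), ([396.0, 195.0], 0.48, [0.586, -0.274])]
lid_large [([443.0, 235.0], 0.74, [0.481, -0.401]), ([399.0, 148.0], 0.62, [0.712, -
[... 613 characters left out ...]
4 -0.35397557  1.28019915]
lid_small [([348.0, 261.0], 0.85, [0.647, 0.086])]
lid_medium [([350.0, 206.0], 0.79, [0.495, 0.011])]
lid_large [([224.0, 219.0], 0.93, [0.717, -0.277]), ([251.0, 183.0], 0.72, [0.579, -0.283]), ([206.0, 177.0], 0.61, [0.631, -0.417]), ([238.0, 145.0], 0.58, [0.48, -0.408])]
pot_small [([290.0, 151.0], 0.66, [0.414, -0.251])]
pot_medium [([308.0, 176.0], 0.97, [0.466, -0.151])]
pot_large [([436.0, 270.0], 0.9, [0.552, 0.298]), ([345.0, 254.0], 0.59, [0.635, 0.069])]
amber_medium [([396.0, 215.0], 0.85, [0.453, 0.135])]
amber_large [([294.0, 231.0], 0.86, [0.648, -0.087])]
wax_tin [([448.0, 219.0], 0.8, [0.387, 0.271])]
rasp [([307.0, 279.0], 0.85, [0.747, 0.018])]
```

View pics/top0.png

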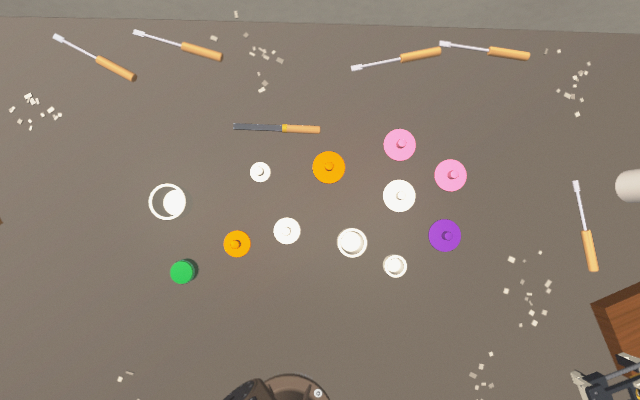

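View pics/scene0.png

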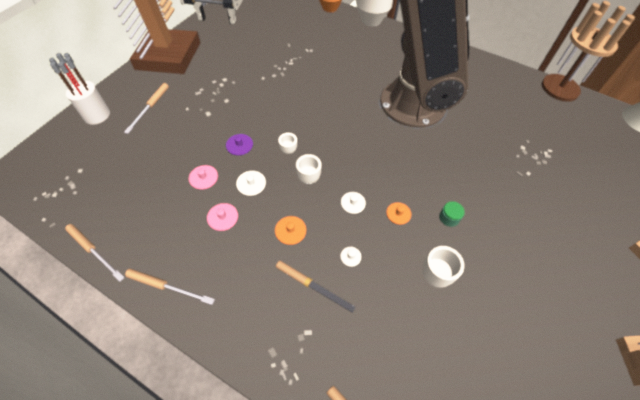

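Top view: white lids at (260,172) small, (287,231) medium and (399,196) large. White pots are at (395,266) small, (351,242) medium and (167,202) large. The pink, purple and amber lids are clearly distinguishable. Next I work out the wrist camera geometry and the first hover.

```bash
cat >> h.py <<'E'
def tool():
    o=get_obs();return R.from_euler('xyz',o['orientation'],degrees=True),np.array(o['tool_pos'])
def go(X,yaw=None):
    r,t=tool();s=r.inv().apply(np.array(X)-t)/0.3
    w=(r.inv()*R.from_euler('xyz',[180,0,-160 if yaw is None else yaw],degrees=True)).as_rotvec()/np.pi
    print('go',X,'row',np.round(s,4),np.round(w,4),'steps',np.linalg.norm(s)*300/41.7)
def circ(cam,thing,near,z):
    """fit circle at height z to cut_out mask; near = world xy"""
    p=camera_params(cam)
    for d in cut_out(cam,thing):
        m=d['pixels'].astype(np.uint8);c=max(cv2.findContours(m,0,1)[0],key=cv2.contourArea)[:,0]
        P=np.array([ray2z(p,q,z)[:2] for q in c],np.float32)
        (x,y),rad=cv2.minEnclosingCircle(P);(ex,ey),ax,_=cv2.fitEllipse(P)
        print(cam,thing,round(d['p'],2),'enc',np.round([x,y,rad],4),'ell',np.round([ex,ey,ax[0]/2,ax[1]/2],4))
E
python3 - <<'E'
from h import *
r,t=tool();p=camera_params('wrist');Rm=cv2.Rodrigues(np.array(p['rvec']))[0];c=-Rm.T@np.array(p['tvec']).ravel()
print(r.inv().apply(c-t), r.inv().as_matrix()@Rm.T,p['mtx'])
snapshot('top')
for n,z in[('lid_small',.017),('lid_medium',.017),('lid_large',.017),('pot_small',.04),('pot_medium',.055),('pot_large',.07)]: circ('top',n,None,z)
go([.58,-.28,.2])
E
```

```text
[ 6.94561709e-02 -9.92223889e-05 -1.57500434e-01] [[ 5.32435601e-04 -9.66222843e-01 -2.57707457e-01]
 [ 9.99999836e-01  5.68673489e-04 -6.60819160e-05]
 [ 2.10401256e-04 -2.57707380e-01  9.66222988e-01]] [[324.75331278   0.         323.65909707]
 [  0.         324.75331278 206.60299339]
 [  0.           0.           1.        ]]
top lid_small 0.61 enc [0.6385 0.0839 0.0265] ell [0.6386 0.0842 0.0237 0.0259]
top lid_medium 0.92 enc [0.4867 0.0121 0.0336] ell [0.4868 0.0116 0.0319 0.0325]
top lid_large 0.92 enc [ 0.6407 -0.4131  0.0439] ell [ 0.64   -0.4131  0.0419  0.0421]
top lid_large 0.84 enc [ 0.5826 -0.2782  0.0435] ell [ 0.5823 -0.2781  0.0413  0.042 ]
top lid_large 0.56 enc [ 0.7181 -0.2791  0.0443] ell [ 0.7186 -0.279   0.0412  0.0433]
top pot_small 0.57 enc [ 0.4046 -0.2636  0.0296] ell [ 0.4044 -0.2637  0.0276  0.0287]
top pot_medium 0.82 enc [ 0.4624 -0.1506  0.038 ] ell [ 0.4625 -0.1508  0.0362  0.0367]
top pot_large 0.94 enc [0.5553 0.2918 0.0527] ell [0.5552 0.2931 0.0448 0.0522]
go [0.58, -0.28, 0.2] row [-1.501   0.7151  0.0886] [-0.      0.     -0.0007] steps 11.978551851457704
```

```bash
python3 -m inch '-.75 .3575 .0443 0 0 0;-.75 .3575 .0443 0 0 0;-.75 .3575 .0443 0 0 0;-.75 .3575 .0443 0 0 0;-.75 .3575 .0443 0 0 0;-.75 .3575 .0443 0 0 0;-.75 .3575 .0443 0 0 0' -1 && python3 -m inch '-.75 .3575 .0443 0 0 0;-.75 .3575 .0443 0 0 0;-.75 .3575 .0443 0 0 0;-.75 .3575 .0443 0 0 0;-.75 .3575 .0443 0 0 0;-.75 .3575 .0443 0 0 0;-.75 .3575 .0443 0 0 0;-.75 .3575 .0443 0 0 0' -1
python3 - <<'E'
from h import *
save(snapshot('wrist'),'w1.png')
for n,z in[('lid_large',.017),('pot_small',.04)]: circ('wrist',n,None,z)
p=camera_params('wrist');print([proj(p,[.5825,-.278,z]) for z in(.017,.043)])
go([.5825,-.278,.024])
E
```

```text
clock: 2.03
tool_pos: [0.4088, -0.4532, 0.2131]
orientation: [180.0, 0.1, -159.9]
force: [-1.0, -0.8, -0.2]
opening: 0.0875
gripper_force: 0.0
clock: 2.7
tool_pos: [0.5811, -0.2782, 0.1993]
orientation: [180.0, -0.0, -159.9]
force: [-0.5, -0.3, -1.1]
opening: 0.0879
gripper_force: 0.0
wrist lid_large 0.8 enc [ 0.5809 -0.2805  0.0432] ell [ 0.5808 -0.2802  0.042   0.0422]
wrist lid_large 0.79 enc [ 0.7222 -0.277   0.0411] ell [ 0.7327 -0.2735  0.02    0.0436]
wrist lid_large 0.75 enc [ 0.4793 -0.3992  0.0431] ell [ 0.4801 -0.3991  0.0416  0.0419]
wrist lid_large 0.74 enc [ 0.6366 -0.4144  0.0437] ell [ 0.6366 -0.4143  0.0417  0.043 ]
wrist pot_small 0.79 enc [ 0.4076 -0.2656  0.0304] ell [ 0.4125 -0.2652  0.0201  0.0311]
[array([325.00070506, 190.97853274]), array([325.10072812, 196.4975562 ])]
go [0.5825, -0.278, 0.024] row [-0.0133  0.0043  0.5868] [ 0.     -0.0001 -0.0008] steps 4.222524908126448
```

View pics/w1.png

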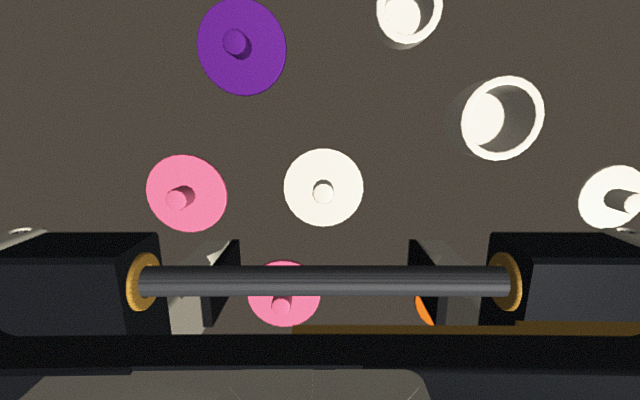

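The wrist view shows the large white lid at (323,187), right below the tool. Both cameras agree within 3 mm. I'll descend and grip.

```bash
python3 -m inch '-.005 .005 .25 0 0 0;-.005 .005 .35 0 0 0;-.005 .005 .45 0 0 0;-.005 .005 .52 0 0 0;-.005 .005 .56 0 0 0;-.005 .005 .58 0 0 0;-.005 .005 .587 0 0 0;-.005 .005 .587 0 0 0;-.005 .005 .587 0 0 0' -1 && python3 -m inch '0 0 0 0 0 0;0 0 0 0 0 0;0 0 0 0 0 0;0 0 0 0 0 0;0 0 0 0 0 0;0 0 0 0 0 0;0 0 0 0 0 0;0 0 0 0 0 0' 1 && python3 -m inch '0 0 -.05 0 0 0;0 0 -.15 0 0 0;0 0 -.25 0 0 0;0 0 -.35 0 0 0;0 0 -.45 0 0 0;0 0 -.5 0 0 0;0 0 -.5 0 0 0;0 0 -.5 0 0 0'
python3 - <<'E'
from h import *
r,t=tool();print(t)
save(snapshot('wrist'),'w2.png')
circ('wrist','lid_large',None,t[2]-.024+.017)
go([.555,.292,.19])
E
```

```text
clock: 3.6
tool_pos: [0.582, -0.2788, 0.0261]
orientation: [-179.9, 0.2, -160.1]
force: [0.6, -0.4, 0.5]
opening: 0.0878
gripper_force: 0.0
clock: 4.27
tool_pos: [0.5805, -0.2782, 0.0238]
orientation: [180.0, -0.0, -160.1]
force: [-0.5, -0.4, -0.3]
opening: 0.0399
gripper_force: 0.0
clock: 4.93
tool_pos: [0.581, -0.2782, 0.175]
orientation: [-179.9, 0.1, -160.1]
force: [-0.5, 0.1, -0.5]
opening: 0.0003
gripper_force: 0.0
[ 0.5810282  -0.2782156   0.17496066]
wrist lid_large 0.93 enc [ 0.5777 -0.3595  0.0227] ell [ 0.5777 -0.3592  0.0218  0.0222]
wrist lid_large 0.9 enc [ 0.5489 -0.2897  0.0221] ell [ 0.549  -0.2898  0.0214  0.0216]
wrist lid_large 0.64 enc [ 0.4969 -0.3514  0.0224] ell [ 0.4982 -0.351   0.0203  0.0224]
go [0.555, 0.292, 0.19] row [-0.5669  1.8152 -0.0557] [ 0.0003 -0.0003 -0.0008] steps 13.686898300745554
```

View pics/w2.png

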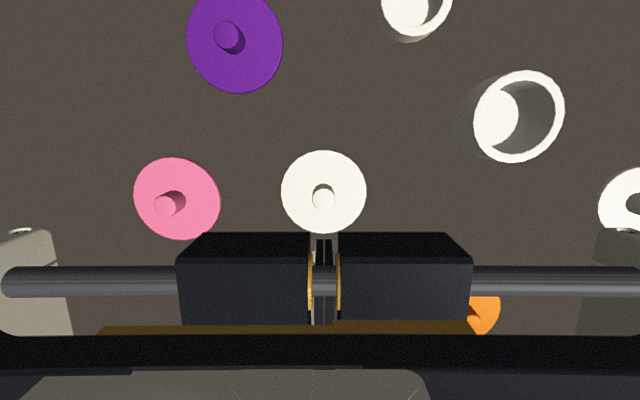

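The fingers close at only about 70 mm/s, so I lifted before they shut, and the lid still lies at (323,192). I'll remeasure, pre-open to about 44 mm and go again with a longer wait.

```bash
python3 -m inch '0 0 0 0 0 0;0 0 0 0 0 0;0 0 0 0 0 0;0 0 0 0 0 0;0 0 0 0 0 0;0 0 0 0 0 0;0 0 0 0 0 0;0 0 0 0 0 0' 0
python3 - <<'E'
from h import *
snapshot('wrist');circ('wrist','lid_large',None,.017)
go([.581,-.2795,.024])
E
```

```text
clock: 5.7
tool_pos: [0.5806, -0.2782, 0.1739]
orientation: [180.0, 0.0, -160.1]
force: [0.4, 0.4, -0.2]
opening: 0.043
gripper_force: 0.0
wrist lid_large 0.79 enc [ 0.7156 -0.2631  0.0314] ell [ 0.7148 -0.262   0.0197  0.0297]
wrist lid_large 0.65 enc [ 0.4811 -0.3983  0.0428] ell [ 0.4831 -0.3973  0.039   0.0426]
wrist lid_large 0.58 enc [ 0.5822 -0.2794  0.0439] ell [ 0.5817 -0.2788  0.0421  0.0424]
wrist lid_large 0.56 enc [ 0.6369 -0.4137  0.0438] ell [ 0.635  -0.4139  0.0386  0.0435]
go [0.581, -0.2795, 0.024] row [ 2.000e-04 -4.500e-03  4.997e-01] [-0.      0.     -0.0007] steps 3.5952578437481386
```

```bash
python3 -m inch '-.002 -.003 .12 0 0 0;-.002 -.003 .24 0 0 0;-.002 -.003 .35 0 0 0;-.002 -.003 .43 0 0 0;-.002 -.003 .48 0 0 0;-.002 -.003 .5 0 0 0;-.002 -.003 .5 0 0 0;-.002 -.003 .5 0 0 0' && python3 -m inch '0 0 0 0 0 0;0 0 0 0 0 0;0 0 0 0 0 0;0 0 0 0 0 0;0 0 0 0 0 0;0 0 0 0 0 0;0 0 0 0 0 0;0 0 0 0 0 0' 1 && python3 -m inch '0 0 0 0 0 0;0 0 -.05 0 0 0;0 0 -.15 0 0 0;0 0 -.25 0 0 0;0 0 -.35 0 0 0;0 0 -.45 0 0 0;0 0 -.52 0 0 0;0 0 -.55 0 0 0;0 0 -.55 0 0 0;0 0 -.55 0 0 0'
python3 - <<'E'
from h import *
r,t=tool();print(t)
save(snapshot('wrist'),'w3.png')
circ('wrist','lid_large',None,t[2]-.024+.017)
go([.555,.292,.19])
E
```

```text
clock: 6.47
tool_pos: [0.582, -0.279, 0.0245]
orientation: [-180.0, 0.0, -160.1]
force: [-0.6, 0.4, 0.1]
opening: 0.0435
gripper_force: 0.0
clock: 7.13
tool_pos: [0.5819, -0.2789, 0.0248]
orientation: [-180.0, 0.0, -160.1]
force: [-0.7, 2.0, 6.5]
opening: 0.0213
gripper_force: 30.0
clock: 7.97
tool_pos: [0.5809, -0.2785, 0.1877]
orientation: [179.9, -0.0, -160.2]
force: [-0.7, 0.5, -2.6]
opening: 0.0209
gripper_force: 30.0
[ 0.58089726 -0.27846472  0.18767538]
wrist lid_large 0.64 enc [ 0.498  -0.35    0.0217] ell [ 0.4985 -0.3499  0.0205  0.0212]
wrist lid_large 0.59 enc [ 0.5762 -0.3574  0.0219] ell [ 0.5757 -0.3576  0.0205  0.0215]
wrist lid_large 0.56 enc [ 0.5679 -0.2828  0.0394] ell [ 0.5619 -0.2851  0.0238  0.0348]
go [0.555, 0.292, 0.19] row [-0.5662  1.8171 -0.0092] [ 0.0007 -0.0009 -0.0008] steps 13.692600088882461
```

```bash
python3 -m inch '-.015 .05 -.01 0 0 0;-.04 .14 -.02 0 0 0;-.08 .26 -.03 0 0 0;-.12 .38 -.03 0 0 0;-.155 .5 -.03 0 0 0;-.19 .61 -.03 0 0 0;-.23 .738 -.03 0 0 0' && python3 -m inch '-.04 .12 0 0 0 0;-.08 .24 0 0 0 0;-.11 .36 0 0 0 0;-.15 .48 0 0 0 0;-.19 .59 0 0 0 0;-.21 .67 0 0 0 0;-.23 .72 0 0 0 0;-.23 .738 0 0 0 0;-.23 .738 0 0 0 0;-.23 .738 0 0 0 0'
python3 - <<'E'
from h import *
r,t=tool();print(t)
save(snapshot('wrist'),'w4.png')
circ('wrist','pot_large',None,.07)
circ('wrist','lid_large',None,t[2]-.007)
snapshot('top');circ('top','pot_large',None,.07)
go([.555,.292,.2])
E
```

```text
clock: 8.65
tool_pos: [0.5699, -0.0461, 0.196]
orientation: [180.0, -0.2, -160.2]
force: [1.1, 0.0, -1.8]
opening: 0.0211
gripper_force: 30.0
clock: 9.48
tool_pos: [0.5603, 0.1838, 0.1969]
orientation: [-180.0, -0.1, -160.1]
force: [1.1, -0.5, -1.9]
opening: 0.0209
gripper_force: 30.0
[0.56033146 0.18375883 0.19691438]
wrist pot_large 0.67 enc [0.5425 0.2924 0.0507] ell [0.5337 0.2861 0.0242 0.0512]
wrist lid_large 0.74 enc [0.5482 0.1786 0.0394] ell [0.5425 0.1766 0.0238 0.035 ]
top pot_large 0.29 enc [ 0.6477 -0.0908  0.0414] ell [ 0.6473 -0.0903  0.0395  0.0398]
go [0.555, 0.292, 0.2] row [-0.104   0.3472 -0.0068] [ 0.      0.     -0.0012] steps 2.607999580637531
```

View pics/w4.png

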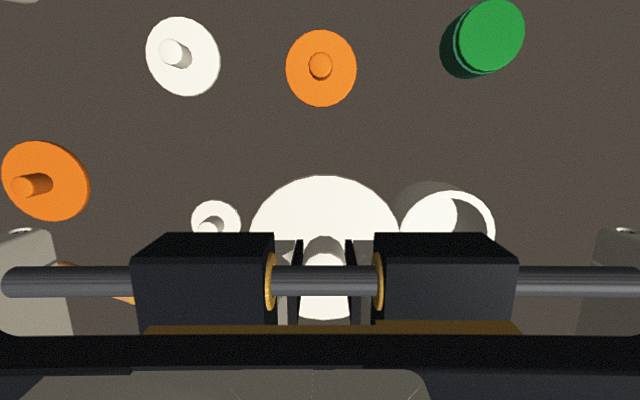

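The pot rim at (447,215) is partly hidden by the gripper. I'll back off along tool -x and fit only the far rim arc with the known radius.

```bash
cat >> h.py <<'E'
from scipy.optimize import least_squares
def fit(cam,thing,z,rad):
    p=camera_params(cam);Rm=cv2.Rodrigues(np.array(p['rvec'],float))[0];cc=(-Rm.T@np.array(p['tvec'],float).ravel())[:2]
    for d in cut_out(cam,thing):
        m=d['pixels'].astype(np.uint8);c=max(cv2.findContours(m,0,1)[0],key=cv2.contourArea)[:,0]
        P=np.array([ray2z(p,q,z)[:2] for q in c]);m0=P.mean(0)
        for _ in range(4):
            Q=P[(P-m0)@(m0-cc)>-.1*rad*np.linalg.norm(m0-cc)]
            s=least_squares(lambda v:np.linalg.norm(Q-v,axis=1)-rad,m0,loss='soft_l1',f_scale=.0015);m0=s.x
        print(cam,thing,round(d['p'],2),'centre',np.round(m0,4),'rms',np.round(np.sqrt(np.mean(s.fun**2)),4),len(Q))
E
python3 -m inch '-.08 0 0 0 0 0;-.16 0 0 0 0 0;-.22 0 0 0 0 0;-.25 0 0 0 0 0;-.25 0 0 0 0 0;-.25 0 0 0 0 0'
python3 - <<'E'
from h import *
save(snapshot('wrist'),'w5.png')
fit('wrist','pot_large',.07,.0445);fit('wrist','lid_small',.017,.0265)
snapshot('top');fit('top','pot_large',.07,.0445);fit('top','lid_small',.017,.0265)
go([.555,.292,.2])
E
```

```text
clock: 10.23
tool_pos: [0.631, 0.2093, 0.1973]
orientation: [-180.0, -0.1, -160.2]
force: [-0.2, -0.0, -1.8]
opening: 0.0213
gripper_force: 30.0
wrist pot_large 0.78 centre [0.5548 0.3011] rms 0.0005 157
wrist lid_small 0.79 centre [0.637 0.087] rms 0.0004 79
wrist lid_small 0.41 centre [ 0.738  -0.0353] rms 0.01 96
top pot_large 0.93 centre [0.5561 0.3007] rms 0.0012 56
top lid_small 0.54 centre [0.6397 0.084 ] rms 0.0013 32
go [0.555, 0.292, 0.2] row [ 0.1448  0.3434 -0.0053] [ 0.0001  0.0002 -0.0007] steps 2.6816556565185126
```

View pics/w5.png

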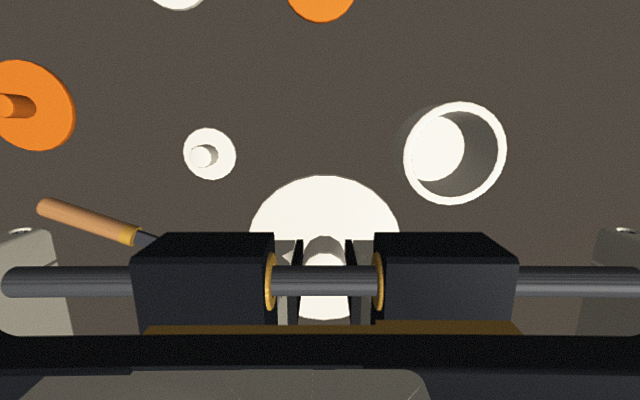

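Pot_large fits well in both views: wrist (.5548,.3011), top (.5561,.3007). Go above it and start down.

```bash
python3 -m inch '.03 .08 0 0 0 0;.065 .18 0 0 0 0;.1 .28 0 0 0 0;.125 .35 0 0 0 0;.133 .373 0 0 0 0;.133 .373 0 0 0 0;.133 .373 .1 0 0 0;.133 .373 .2 0 0 0;.133 .373 .28 0 0 0;.133 .373 .307 0 0 0' && python3 -m inch '0 0 0 0 0 0;0 0 0 0 0 0'
python3 - <<'E'
from h import *
go([.5553,.301,.084])
E
```

```text
clock: 11.37
tool_pos: [0.5542, 0.2995, 0.102]
orientation: [-179.9, -0.3, -160.2]
force: [-0.5, -1.0, -1.6]
opening: 0.0209
gripper_force: 30.0
clock: 11.53
tool_pos: [0.5566, 0.3014, 0.1065]
orientation: [-180.0, 0.0, -160.1]
force: [0.5, 0.3, -0.7]
opening: 0.0213
gripper_force: 30.0
go [0.5553, 0.301, 0.084] row [0.0045 0.0001 0.0751] [-0.0002  0.0002 -0.0007] steps 0.5415112605482583
```

```bash
python3 -m inch '.002 0 .012 0 0 0;.002 0 .024 0 0 0;.002 0 .034 0 0 0;.002 0 .044 0 0 0;.002 0 .052 0 0 0;.002 0 .06 0 0 0;.002 0 .066 0 0 0;.002 0 .07 0 0 0;.002 0 .07 0 0 0'
```

```text
clock: 12.28
tool_pos: [0.5551, 0.3015, 0.0848]
orientation: [-180.0, -0.0, -160.1]
force: [-0.5, -0.8, -1.6]
opening: 0.021
gripper_force: 30.0
```

```bash
python3 -m inch '0 0 .003 0 0 0;0 0 .003 0 0 0;0 0 .006 0 0 0;0 0 .006 0 0 0;0 0 .006 0 0 0'
python3 - <<'E'
from h import *
print(get_obs()['force'],get_obs()['tool_pos'])
E
```

```text
clock: 12.7
tool_pos: [0.5553, 0.3016, 0.0848]
orientation: [180.0, 0.1, -160.1]
force: [-5.7, -1.8, 11.8]
opening: 0.021
gripper_force: 30.0
[-5.68098611 -1.80080701 11.75101773] [0.55528316 0.30155677 0.08475732]
```

Contact 12 N at z .0848, exactly the expected seated height. I'll release, rise and go over the small lid.

```bash
python3 -m inch '0 0 -.005 0 0 0;0 0 -.005 0 0 0;0 0 -.005 0 0 0;0 0 -.005 0 0 0;0 0 -.005 0 0 0;0 0 -.005 0 0 0;0 0 -.04 0 0 0;0 0 -.12 0 0 0;0 0 -.24 0 0 0;0 0 -.36 0 0 0' 0 && python3 -m inch '-.014 -.1 -.02 0 0 0;-.014 -.22 -.02 0 0 0;-.014 -.34 -.02 0 0 0;-.014 -.46 -.02 0 0 0;-.014 -.58 -.02 0 0 0;-.014 -.68 -.02 0 0 0;-.014 -.74 -.02 0 0 0;-.014 -.769 -.02 0 0 0;-.014 -.769 -.02 0 0 0;-.014 -.769 -.02 0 0 0'
python3 - <<'E'
from h import *
save(snapshot('wrist'),'w6.png')
fit('wrist','lid_small',.017,.0268);circ('wrist','lid_small',None,.017)
s=snapshot('top');fit('top','pot_large',.07,.0445);fit('top','lid_large',.077,.0425)
save(np.vstack([cv2.imread('pics/w6.png')[:,:,::-1][:, :],cv2.resize(s[160:240,100:228],(640,400))])[::1],'w6b.png')
cv2.imwrite('pics/w6b.png',cv2.resize(cv2.imread('pics/w6b.png'),(480,600)))
go([.638,.086,.024])
E
```

```text
clock: 13.53
tool_pos: [0.5547, 0.3009, 0.1921]
orientation: [-179.9, -0.1, -160.1]
force: [1.9, 0.8, -0.2]
opening: 0.0442
gripper_force: 0.0
clock: 14.37
tool_pos: [0.6376, 0.0858, 0.1973]
orientation: [180.0, 0.0, -160.2]
force: [0.4, 0.5, -0.9]
opening: 0.0439
gripper_force: 0.0
wrist lid_small 0.72 centre [0.6362 0.0852] rms 0.0007 74
wrist lid_small 0.15 centre [0.4541 0.1489] rms 0.0022 101
wrist lid_small 0.72 enc [0.6366 0.086  0.027 ] ell [0.6367 0.0859 0.0258 0.0264]
wrist lid_small 0.15 enc [0.4525 0.1405 0.035 ] ell [0.457  0.1419 0.0279 0.036 ]
top pot_large 0.78 centre [0.5471 0.2247] rms 0.0167 87
top lid_large 0.88 centre [ 0.4867 -0.372 ] rms 0.0019 51
top lid_large 0.87 centre [ 0.6309 -0.3863] rms 0.0014 51
top lid_large 0.75 centre [ 0.7018 -0.2606] rms 0.0023 51
go [0.638, 0.086, 0.024] row [-0.0011 -0.0035  0.5769] [ 0.      0.     -0.0003] steps 4.150640094398964
```

View pics/w6b.png

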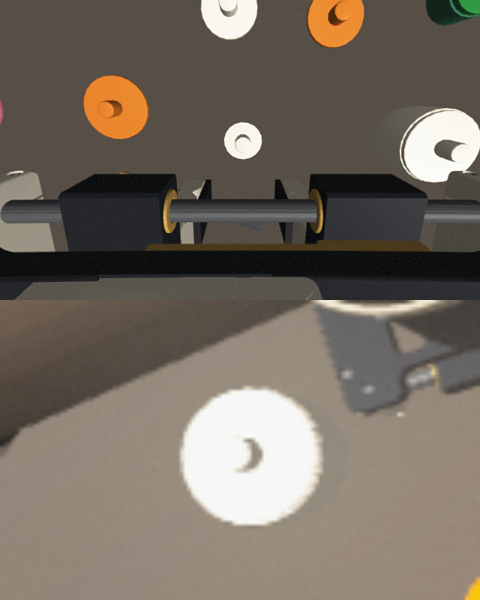

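The large lid sits flat on its pot, and the small lid is centred below the tool at (.6366,.0858). Descend, grip and lift.

```bash
python3 -m inch '.002 0 .12 0 0 0;.002 0 .24 0 0 0;.002 0 .36 0 0 0;.002 0 .46 0 0 0;.002 0 .53 0 0 0;.002 0 .565 0 0 0;.002 0 .576 0 0 0;.002 0 .576 0 0 0;.002 0 .576 0 0 0' && python3 -m inch '0 0 0 0 0 0;0 0 0 0 0 0;0 0 0 0 0 0;0 0 0 0 0 0;0 0 0 0 0 0;0 0 0 0 0 0;0 0 0 0 0 0;0 0 0 0 0 0' 1 && python3 -m inch '0 0 0 0 0 0;0 0 -.05 0 0 0;0 0 -.15 0 0 0;0 0 -.25 0 0 0;0 0 -.35 0 0 0;0 0 -.45 0 0 0;0 0 -.52 0 0 0;0 0 -.57 0 0 0;0 0 -.57 0 0 0;0 0 -.57 0 0 0'
python3 - <<'E'
from h import *
go([.5,-.21,.195])
E
```

```text
clock: 15.42
tool_pos: [0.638, 0.0863, 0.0256]
orientation: [-180.0, 0.1, -160.1]
force: [0.1, -0.4, 0.3]
opening: 0.0441
gripper_force: 0.0
clock: 16.08
tool_pos: [0.6374, 0.0858, 0.0249]
orientation: [-180.0, 0.1, -160.1]
force: [-1.4, -1.1, 5.1]
opening: 0.0213
gripper_force: 30.0
clock: 16.92
tool_pos: [0.637, 0.0859, 0.1955]
orientation: [180.0, 0.1, -160.1]
force: [0.1, -1.2, -1.3]
opening: 0.0213
gripper_force: 30.0
go [0.5, -0.21, 0.195] row [ 7.646e-01 -7.725e-01  4.000e-04] [ 0.0002  0.0004 -0.0008] steps 7.819117996599706
```

```bash
python3 -m inch '.05 -.07 0 0 0 0;.11 -.15 0 0 0 0;.18 -.24 0 0 0 0;.25 -.335 0 0 0 0;.32 -.43 0 0 0 0;.39 -.52 0 0 0 0;.46 -.61 0 0 0 0;.53 -.7 0 0 0 0;.6 -.79 0 0 0 0;.64 -.85 0 0 0 0' && python3 -m inch '.022 -.03 0 0 0 0;.022 -.03 0 0 0 0;.022 -.03 0 0 0 0;.022 -.03 0 0 0 0'
python3 - <<'E'
from h import *
save(snapshot('wrist'),'w7.png')
fit('wrist','pot_small',.04,.0288);fit('wrist','pot_medium',.055,.0367);fit('wrist','lid_medium',.017,.0347)
snapshot('top')
fit('top','pot_small',.04,.0288);fit('top','pot_medium',.055,.0367);fit('top','lid_medium',.017,.0347)
go([.405,-.264,.195])
E
```

```text
clock: 17.75
tool_pos: [0.5406, -0.2215, 0.1933]
orientation: [179.9, -0.2, -160.2]
force: [0.2, 0.7, -0.5]
opening: 0.0213
gripper_force: 30.0
clock: 18.08
tool_pos: [0.5398, -0.2294, 0.1943]
orientation: [180.0, -0.1, -160.1]
force: [-0.3, 1.4, -1.2]
opening: 0.0208
gripper_force: 30.0
wrist pot_small 0.87 centre [ 0.4047 -0.2648] rms 0.0007 111
wrist pot_medium 0.6 centre [ 0.4616 -0.1534] rms 0.0005 125
wrist lid_medium 0.6 centre [0.4869 0.0107] rms 0.0012 96
top pot_small 0.91 centre [ 0.405  -0.2631] rms 0.0014 34
top pot_medium 0.49 centre [ 0.4677 -0.1521] rms 0.0119 51
top lid_medium 0.43 centre [0.7303 0.1243] rms 0.0099 61
go [0.405, -0.264, 0.195] row [0.4624 0.0456 0.0007] [-0.      0.     -0.0005] steps 3.3427982907328677
```

View pics/w7.png

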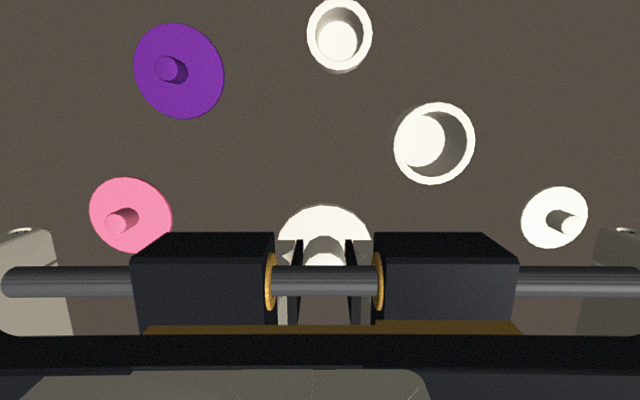

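Rims are clear: small pot (338,35) → (.405,-.264), medium pot (434,143) → (.4616,-.153). Go over the small pot and part of the way down.

```bash
python3 -m inch '.08 .008 0 0 0 0;.18 .018 0 0 0 0;.3 .03 0 0 0 0;.4 .04 0 0 0 0;.462 .045 0 0 0 0;.462 .045 0 0 0 0;.462 .045 .1 0 0 0;.462 .045 .22 0 0 0;.462 .045 .32 0 0 0;.462 .045 .39 0 0 0' && python3 -m inch '0 0 0 0 0 0;0 0 0 0 0 0;0 0 0 0 0 0;0 0 0 0 0 0'
python3 - <<'E'
from h import *
go([.405,-.2642,.0548])
E
```

```text
clock: 19.32
tool_pos: [0.4045, -0.2642, 0.0761]
orientation: [180.0, -0.0, -160.1]
force: [0.1, 0.6, -0.6]
opening: 0.0208
gripper_force: 30.0
clock: 19.65
tool_pos: [0.4065, -0.2648, 0.0799]
orientation: [-179.9, 0.1, -160.1]
force: [0.2, 0.2, -0.4]
opening: 0.021
gripper_force: 30.0
go [0.405, -0.2642, 0.0548] row [0.0042 0.0038 0.0835] [-0.0006  0.0008 -0.0006] steps 0.6021394085216613
```

```bash
python3 -m inch '.003 .002 .015 0 0 0;.003 .002 .03 0 0 0;.003 .002 .042 0 0 0;.003 .002 .052 0 0 0;.003 .002 .06 0 0 0;.003 .002 .068 0 0 0;.003 .002 .074 0 0 0;.003 .002 .078 0 0 0;.003 .002 .078 0 0 0' && python3 -m inch '0 0 .003 0 0 0;0 0 .005 0 0 0;0 0 .005 0 0 0'
```

```text
clock: 20.4
tool_pos: [0.4039, -0.2643, 0.0549]
orientation: [-180.0, -0.0, -160.1]
force: [-2.4, 1.2, 2.0]
opening: 0.0211
gripper_force: 30.0
clock: 20.65
tool_pos: [0.404, -0.2644, 0.0547]
orientation: [-180.0, 0.0, -160.1]
force: [-5.1, 4.0, 19.0]
opening: 0.021
gripper_force: 30.0
```

Seated with 19 N at the expected height. Release, then on to the medium lid.

```bash
python3 -m inch '0 0 -.007 0 0 0;0 0 -.007 0 0 0;0 0 -.007 0 0 0;0 0 -.007 0 0 0;0 0 -.007 0 0 0;0 0 -.04 0 0 0;0 0 -.12 0 0 0;0 0 -.24 0 0 0;0 0 -.36 0 0 0;0 0 -.46 0 0 0' 0 && python3 -m inch '-.06 .08 0 0 0 0;-.13 .17 0 0 0 0;-.2 .27 0 0 0 0;-.27 .37 0 0 0 0;-.34 .47 0 0 0 0;-.42 .57 0 0 0 0;-.5 .67 0 0 0 0;-.573 .767 0 0 0 0;-.573 .767 0 0 0 0;-.573 .767 0 0 0 0'
python3 - <<'E'
from h import *
snapshot('wrist');circ('wrist','lid_medium',None,.017)
s=snapshot('top');fit('top','pot_medium',.055,.0367);circ('top','lid_medium',None,.017)
cv2.imwrite('pics/t8.png',cv2.resize(s[180:290,240:416,::-1],(704,440)))
go([.4869,.0112,.0245])
E
```

```text
clock: 21.48
tool_pos: [0.404, -0.2644, 0.1935]
orientation: [-180.0, 0.0, -160.1]
force: [0.3, -0.2, -0.4]
opening: 0.0436
gripper_force: 0.0
clock: 22.32
tool_pos: [0.4876, 0.0123, 0.1908]
orientation: [-180.0, -0.1, -159.9]
force: [-0.3, -0.0, -0.1]
opening: 0.0441
gripper_force: 0.0
wrist lid_medium 0.83 enc [0.4852 0.0117 0.0352] ell [0.4852 0.0117 0.0341 0.0345]
top pot_medium 0.74 centre [ 0.4626 -0.1506] rms 0.0012 45
go [0.4869, 0.0112, 0.0245] row [-0.0015  0.0051  0.5557] [-0.     -0.0001 -0.0012] steps 3.998212670007826
```

View pics/t8.png

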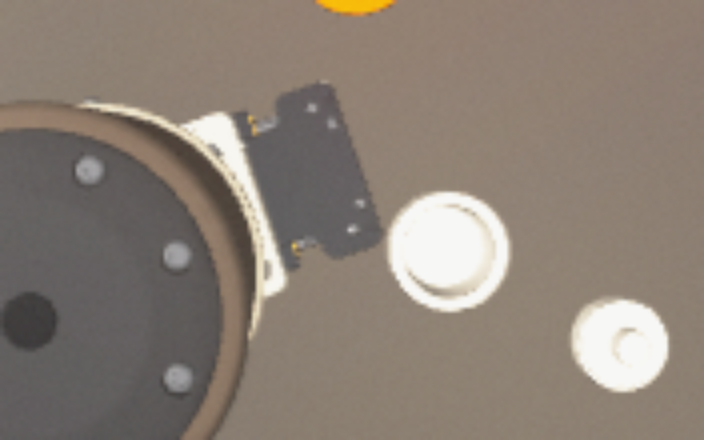

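The small lid is on its pot and the medium pot is open and undisturbed. Grip the medium lid.

```bash
python3 -m inch '.006 0 .12 0 0 0;.006 0 .24 0 0 0;.006 0 .36 0 0 0;.006 0 .45 0 0 0;.006 0 .52 0 0 0;.006 0 .55 0 0 0;.006 0 .555 0 0 0;.006 0 .555 0 0 0;.006 0 .555 0 0 0' && python3 -m inch '0 0 0 0 0 0;0 0 0 0 0 0;0 0 0 0 0 0;0 0 0 0 0 0;0 0 0 0 0 0;0 0 0 0 0 0;0 0 0 0 0 0;0 0 0 0 0 0' 1 && python3 -m inch '0 0 0 0 0 0;0 0 -.05 0 0 0;0 0 -.15 0 0 0;0 0 -.25 0 0 0;0 0 -.35 0 0 0;0 0 -.45 0 0 0;0 0 -.52 0 0 0;0 0 -.55 0 0 0;0 0 -.55 0 0 0;0 0 -.55 0 0 0'
python3 - <<'E'
from h import *
go([.462,-.1525,.188])
E
```

```text
clock: 23.32
tool_pos: [0.4867, 0.01, 0.026]
orientation: [-180.0, 0.1, -160.1]
force: [0.3, 0.1, -0.3]
opening: 0.0437
gripper_force: 0.0
clock: 23.98
tool_pos: [0.4861, 0.0103, 0.0254]
orientation: [-180.0, 0.1, -160.1]
force: [-1.9, 1.9, 6.3]
opening: 0.0213
gripper_force: 30.0
clock: 24.82
tool_pos: [0.4852, 0.01, 0.189]
orientation: [180.0, -0.0, -160.1]
force: [0.1, 0.8, -1.4]
opening: 0.0213
gripper_force: 30.0
go [0.462, -0.1525, 0.188] row [ 0.2567 -0.4833  0.0032] [ 0.0002 -0.0001 -0.0008] steps 3.937276622323144
```

```bash
python3 -m inch '.05 -.09 0 0 0 0;.1 -.19 0 0 0 0;.16 -.3 0 0 0 0;.21 -.4 0 0 0 0;.24 -.46 0 0 0 0;.257 -.483 0 0 0 0;.257 -.483 .08 0 0 0;.257 -.483 .18 0 0 0;.257 -.483 .27 0 0 0;.257 -.483 .32 0 0 0' && python3 -m inch '0 0 0 0 0 0;0 0 0 0 0 0;0 0 0 0 0 0;0 0 0 0 0 0'
python3 - <<'E'
from h import *
go([.462,-.1525,.0702])
E
```

```text
clock: 25.65
tool_pos: [0.4596, -0.1522, 0.0895]
orientation: [179.9, -0.3, -160.2]
force: [-0.6, 0.4, -0.6]
opening: 0.0212
gripper_force: 30.0
clock: 25.98
tool_pos: [0.4633, -0.1523, 0.0947]
orientation: [-180.0, 0.1, -160.1]
force: [-0.4, 0.2, -0.5]
opening: 0.0211
gripper_force: 30.0
go [0.462, -0.1525, 0.0702] row [0.0043 0.0008 0.0817] [-0.0002  0.0005 -0.0006] steps 0.5883596240168494
```

```bash
python3 -m inch '.003 .001 .015 0 0 0;.003 .001 .03 0 0 0;.003 .001 .042 0 0 0;.003 .001 .052 0 0 0;.003 .001 .06 0 0 0;.003 .001 .068 0 0 0;.003 .001 .073 0 0 0;.003 .001 .077 0 0 0;.003 .001 .077 0 0 0' && python3 -m inch '0 0 .003 0 0 0;0 0 .005 0 0 0;0 0 .005 0 0 0'
```

```text
clock: 26.73
tool_pos: [0.4615, -0.1525, 0.0706]
orientation: [-180.0, -0.0, -160.1]
force: [-0.8, 0.5, -2.0]
opening: 0.021
gripper_force: 30.0
clock: 26.98
tool_pos: [0.4617, -0.1526, 0.0704]
orientation: [-180.0, 0.0, -160.1]
force: [-4.6, 1.9, 12.9]
opening: 0.0211
gripper_force: 30.0
```

Seated. Release, rise and back away beyond the pots (tool -x) for a final look.

```bash
python3 -m inch '0 0 -.005 0 0 0;0 0 -.005 0 0 0;0 0 -.005 0 0 0;0 0 -.005 0 0 0;0 0 -.005 0 0 0;0 0 -.04 0 0 0;0 0 -.12 0 0 0;0 0 -.24 0 0 0;0 0 -.36 0 0 0;0 0 -.46 0 0 0' 0 && python3 -m inch '-.1 0 0 0 0 0;-.22 0 0 0 0 0;-.34 0 0 0 0 0;-.43 0 0 0 0 0;-.45 0 0 0 0 0;-.45 0 0 0 0 0;-.45 0 0 0 0 0;-.45 0 0 0 0 0'
python3 - <<'E'
from h import *
w=snapshot('wrist')
pw=camera_params('wrist')
for n,zp,rp,zl,rl in[('small',.04,.0288,.047,.0268),('medium',.055,.0367,.062,.0348)]:
    fit('wrist','lid_'+n,zl,rl);fit('wrist','pot_'+n,zp,rp)
s=snapshot('top');c=snapshot('scene')
out=np.vstack([w[:300],np.hstack([cv2.resize(s[150:290,140:440],(320,150)),cv2.resize(c[120:300,200:480],(320,150))])])
save(out,'fin.png')
E
```

```text
clock: 27.82
tool_pos: [0.4616, -0.1526, 0.2095]
orientation: [-180.0, 0.0, -160.1]
force: [1.4, -0.1, -0.3]
opening: 0.0434
gripper_force: 0.0
clock: 28.48
tool_pos: [0.5874, -0.1069, 0.207]
orientation: [180.0, -0.0, -160.1]
force: [-0.4, 0.2, 0.4]
opening: 0.0441
gripper_force: 0.0
wrist pot_small 0.47 centre [ 0.4514 -0.1568] rms 0.0035 110
wrist lid_medium 0.72 centre [ 0.4654 -0.1517] rms 0.0007 138
wrist pot_medium 0.63 centre [ 0.4631 -0.1524] rms nan 0
  return _methods._mean(a, axis=axis, dtype=dtype,
  ret = ret.dtype.type(ret / rcount)
```

View pics/fin.png

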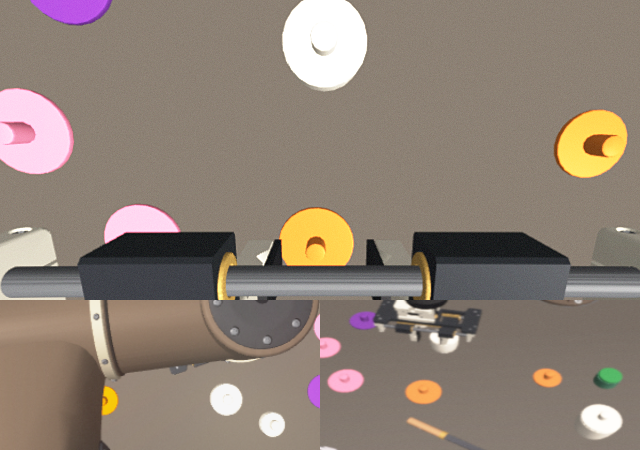

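The medium lid lies flat on its pot at (324,42). The top inset shows the small and medium pots lidded, and the scene inset the large one; the amber lids, tin and rasp are in place.

```bash
python3 -c "
from plant import *
print(close_job())"
```

```text
the job is handed in; nothing more can be done
None
```

All three white lids are on their own pots, each pressed to its expected seated height and released; the job was handed in at about 28.5 s, and the hand-in returned no verdict.

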